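# Return the drilled setting block to its slot and check it with the gauge

### The arm

A 6-joint arm with a two-finger parallel gripper is mounted at the origin on the work surface; the furniture and walls round the work are solid. World frame = base frame: x ahead of the robot, y to its left, z up, the work surface at z = 0. Lengths are in m, angles in rad, forces in N, time in s.
With the tool pointing down it reaches from about 0.3 to 0.875 m from the base axis. Payload 6.4 kg.
Tool frame: the origin (TCP) lies between the finger pads; the fingertips stand 17 mm ahead of it and the grasp point (between the pads) lies 2 mm behind it; x points along the fingers, z is the direction in which the jaws open and shut, and the axes are right-handed (so a half turn about x gives the same grasp; the last joint's range is limited). The gripper opens to 88 mm and grips with 3 to 60 N. Pads are 18 mm wide; open, the fingers measure 123 mm over their backs; the gripper's body (75 mm by 187 mm) begins 45 mm behind the grasp point.
Start: joints at [-0.206, 0.181, 1.607, -0, 1.354, -0.206], TCP at [0.575, 0, 0.256] pointing down, gripper open.
Joint ranges: [-2.99, 2.99], [-0.89, 2.07], [0.3, 2.58], [-1.14, 4.28], [0, 2.63], [-3.12, 3.12]. Speed limits (rad/s): [2.57, 2.57, 3.01, 3.14, 3.14, 3.14].

### API

Orientations are given as a rotation vector (axis times angle).
In Python, from rig import manip gives the robot as it stands.
- The arm moves only by the tool send_rows, never from a script. Its argument "steps" is a list of rows, each a list of 5 numbers: the finger opening in m, from 0 to 0.0881, then the shift along the world's x, y, z in m, then the turn about the world's z in rad. In form: [[claw, x, y, z, yaw], ...]. A call has 1 to 10 rows; each row is the pose to reach, as a shift and turn from the pose commanded when the call began; what a row does not reach only later rows make up. A row lasts 1/12 s, in which the tool goes at most 41.7 mm and 7.16 degrees, less where a joint would pass 70% of its speed; a pose out of reach is approached as far as the arm can. A call with a gripper value outside its range is refused whole. The fingers move at their own pace and stop on an object; the grip force is fixed at half the most. Time passes only in rows, so rows that repeat a pose let the fingers close. It gives the time, the measured TCP pose, the force and the opening at its end, in the units of the state.
- manip.read_state(): the state, without advancing time (a new reading comes with each control period).
- manip.camera(name): name is "scene" or "side" or "wrist"; returns the picture (480x640x3 uint8, blue, green, red); there is no depth.
- manip.get_calibration(name): a dict with "intrinsics" (3x3 intrinsics, pixels), "extrinsics" (4x4, takes a point from camera to world coordinates). Camera axes: x right, y up, looking along -z (the intrinsics and any distortion apply to the point x, -y, -z); pixel columns grow to the right and rows downward; lengths in m; the calibration is good to about 2 mm. A picture is of the moment at which its call begins: read the wrist's pose just before it. get_calibration takes no time and is no camera call; for the wrist camera it gives the pose at the moment of the call.
- manip.finish_job(): hands the job in, once; it reports no verdict.
Trained networks look in the newest picture that a camera, given by its name, has taken for a name from the list of things; names that differ only in an ending like _2 or _b are one class to them, and where a whole thing is asked for, a point or a joint stands for the part that bears it (a point fixed in the world has none). Each returns a list of dicts, best first, with "conf" (0 to 1); they miss things now and then, are a little off and sometimes report something else, mostly with a low value. They report only what shows in the picture. A call takes as long as a camera call. They do not tell look-alikes from the thing itself.
- manip.silhouettes(camera, query): "mask" (480x640 bool, what is visible of it) and "bbox" ([centre column, centre row, width, height] in pixels, round what is visible of it).
The state is a dict: "time": time; "joint_positions": joint angles; "dq": joint speeds; "joint_torque": joint torques, N m; "eef_pos": TCP position; "tcp_rot": TCP orientation; "contact_force": force on the tool from outside, world axes, zero at the start; "wrist_torque": the same for the moment, N m; "width": finger opening in m.
Only numpy, scipy, OpenCV 4.12 (cv2) and the standard library are available. Lean on these libraries where they do the work, as an engineer would, in place of code of your own. Each camera call takes 0.05 s, during which the arm holds its last target. There are 200 camera calls.

### The job

Slide the drilled steel setting block along the table, without lifting it, into its own slot of the three-slot rack (the slot whose tag shows the block's pattern of six holes) until it is fully home against the back stop. Then press down the knob of that slot's sprung gauge until its foot rests on the block, hold it there for about a second, and let it spring back up. Leave the block home and everything else where it is.

Things in the scene. Friction and masses are not known exactly. Their poses are not given: they have to be found in the camera images.
- hole_block_mid (a point): Centre of the loose drilled setting block (0.5 to 0.95 kg): ground steel, 76 mm long, 51 mm wide, 25 mm high, lying flat, its face of 2 x 3 round holes upward; the point is 12.5 mm above the table. x = along its 76 mm (either end may go first), y = along its 51 mm, z = up. When home it stands 16 mm out past the slot's straight walls.
- slot_holes: The block's own slot: a grey stall, open at front, top and bottom (the block slides in on the table), tag of 2 x 3 black dots. Origin: on the table at the front of its back stop, on its centre line; x = the way the block goes in, z up. 55 mm wide inside; walls 4 mm thick, 21 mm high, reach to x = -0.060, then a flared mouth to x = -0.073 (63 mm inside, 74 mm outside).
- rack: Aluminium strip behind three stalls of the same form, which stand side by side 80 mm apart in any order; the other tags show a black ring and a black bar. Origin: on the table, at the middle stall's back stop; axes as the slot's. Each stall has a gauge bridge over its rear 34 mm, underside 46 mm, top 51 mm above the table; its tilted white tag behind reaches 93 mm high.
- slot_holes_home (a point): Where the block's centre is when it is fully home in its slot, lengthwise: on the slot's centre line, 38 mm in front of the back stop, 12.5 mm above the table; axes as the slot's.
- gauge_holes_knob (a point): Centre of the top of the black press knob (25 mm diameter, 9 mm thick) of the gauge on the block's slot; 85 mm above the table when up, 18 mm in front of the back stop. The sprung foot (20 mm disc) is below it, its underside 46 mm lower than this point.
- gauge_holes (a joint): Travel of that gauge's foot, m: 0 = up (sprung), grows as the knob is pressed down, 0.024 at the end of its travel. The foot meets the block's top at about 0.014. The spring takes 2 to 4 N.
- thin_bar: Bystander: thin steel parallel, 100 mm long (its y), 10 mm wide, 26 mm high, standing in the slot with the bar tag, to be left there. Origin: centre of its underside.
- ring_gauge: Bystander: black ring, 45 mm diameter, 16 mm high, lying on the table to the right. Origin: centre of its underside.
- tape: Bystander: roll of brown tape, 100 mm diameter, 24 mm high, lying on the table to the left. Origin: centre of its underside.
Things that resemble listed ones, but are neither listed nor needed, are in the scene too. Leave any yellow look-alike of the slot_holes alone. Leave any pink look-alike of the part that bears hole_block_mid alone.

How it is judged:
By the outcome, as a careful person would: the job done as asked, in the order asked, and still so for the second after the job is handed in, with the robot touching nothing.
It also fails if it takes over 64 s, if anything falls off the work surface, if the arm or the gripper's body presses on something with over 40 N, if the wrist force passes 120 N, or if a joint passes its speed limit or range.

## Working session

There is one attempt and no reset: what is moved stays moved. The work goes in short steps, Python scripts to look and compute and a tool call to move; the robot and the scene stay as the last step left them, time stands still between calls to the robot, and variables do not carry over. Pictures are saved under pics/ and viewed, about 8 in all and at most 12, crops included, and the job is handed in when it is done.

Besides the shell and the picture viewer there is one more tool, called after "Call:" in YAML: its name, and indented under it one key for each argument. send_rows: Moves the arm, as the interface text tells. Its arguments: {"type":"object","properties":{"steps":{"type":"array"}},"required":["steps"]}

```bash
mkdir -p pics; cat > h.py <<'E'
import numpy as np,cv2
from rig import manip
def ray(cam,px,z,cal=None):
    c=cal or manip.get_calibration(cam);K=np.array(c["intrinsics"]);T=np.array(c["extrinsics"])
    px=np.atleast_2d(np.array(px,float));d=np.c_[px,np.ones(len(px))]@np.linalg.inv(K).T
    d=d*[1,-1,-1]@T[:3,:3].T;o=T[:3,3];return o+d*((z-o[2])/d[:,2])[:,None]
def proj(cam,P,cal=None):
    c=cal or manip.get_calibration(cam);K=np.array(c["intrinsics"]);T=np.array(c["extrinsics"])
    p=(np.atleast_2d(P)-T[:3,3])@T[:3,:3]*[1,-1,-1]@K.T;return p[:,:2]/p[:,2:]
E
python3 - <<'E'
from h import *
for c in("scene","side"):
    cv2.imwrite(f"pics/{c}1.png",manip.camera(c))
    k=manip.get_calibration(c);print(c,k.keys(),np.round(k["extrinsics"],3).tolist(),np.round(k["intrinsics"],1).tolist())
    for q in("hole_block_mid","slot_holes","gauge_holes_knob","rack","thin_bar","ring_gauge","tape"):
        for d in manip.silhouettes(c,q):print(c,q,round(d["conf"],2),np.round(d["bbox"]))
s=manip.read_state();print(s["time"],s["eef_pos"],s["tcp_rot"])
E
```

```text
scene dict_keys(['intrinsics', 'extrinsics']) [[0.792, 0.288, -0.538, -0.061], [-0.61, 0.378, -0.696, -0.835], [0.004, 0.88, 0.475, 0.64], [0.0, 0.0, 0.0, 1.0]] [[454.1, 0.0, 316.2], [0.0, 454.1, 244.5], [0.0, 0.0, 1.0]]
scene hole_block_mid 0.76 [291. 281.  30.  26.]
scene hole_block_mid 0.66 [269. 312.  37.  31.]
scene slot_holes 0.96 [208. 253.  38.  47.]
scene slot_holes 0.79 [319. 234.  40.  39.]
scene slot_holes 0.58 [323. 214.  31.  41.]
scene gauge_holes_knob 0.61 [209. 245.   6.  12.]
scene gauge_holes_knob 0.39 [317. 227.  13.  11.]
scene rack 0.64 [374. 274.  15.   9.]
scene thin_bar 0.86 [345. 278.  32.  22.]
scene ring_gauge 0.84 [388. 354.  21.  15.]
scene ring_gauge 0.45 [319. 238.  35.  43.]
scene tape 0.92 [242. 231.  36.  20.]
side dict_keys(['intrinsics', 'extrinsics']) [[-0.941, 0.238, -0.241, 0.302], [-0.338, -0.622, 0.706, 0.787], [0.018, 0.746, 0.666, 0.83], [0.0, 0.0, 0.0, 1.0]] [[473.5, 0.0, 317.4], [0.0, 473.5, 244.6], [0.0, 0.0, 1.0]]
side hole_block_mid 0.66 [356. 271.  41.  32.]
side hole_block_mid 0.65 [406. 260.  39.  26.]
side slot_holes 0.72 [277. 270.  49.  59.]
side slot_holes 0.65 [386. 345.  50.  67.]
side slot_holes 0.62 [210. 296.  56.  58.]
side gauge_holes_knob 0.64 [204. 286.  14.  11.]
side gauge_holes_knob 0.64 [386. 332.  14.  16.]
side gauge_holes_knob 0.4 [272. 258.  14.   7.]
side rack 0.41 [255. 280.   6.  14.]
side thin_bar 0.74 [320. 245.  32.  12.]
side ring_gauge 0.7 [390. 197.  18.  15.]
side tape 0.67 [297. 363.  34.  25.]
0.8 [5.75030670e-01 1.60133027e-05 2.55739942e-01] [ 3.32921890e-05  1.57074373e+00 -1.03573857e-06]
```

View pics/scene1.png

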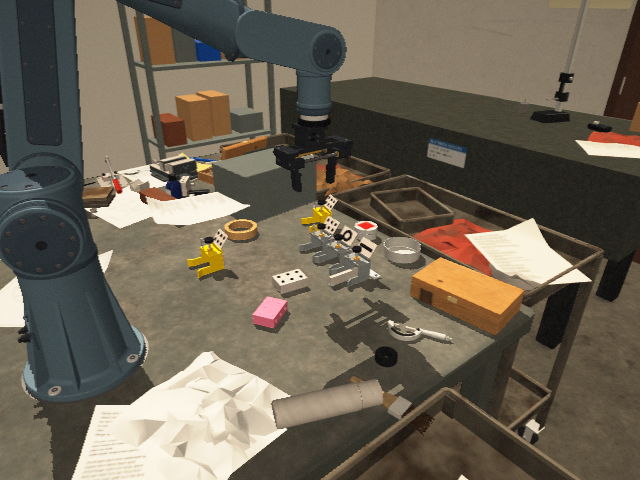

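View pics/side1.png

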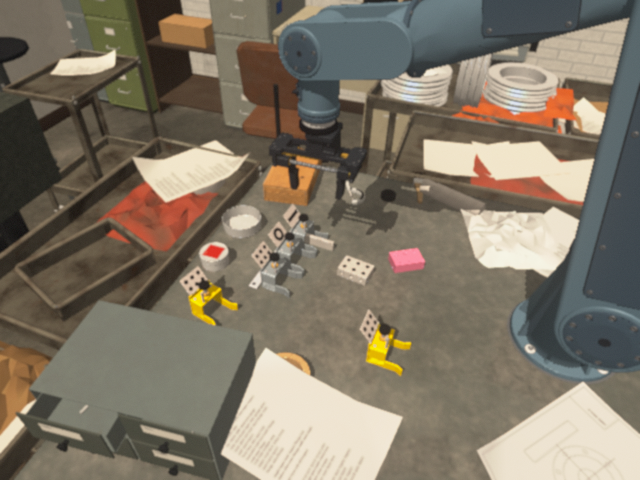

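The grey rack's left stall (scene ~(318,240), side ~(275,272)) seems to have the hole tag. The block is at scene (291,281) and side (356,270), the pink look-alike is beside it, and there are two yellow stalls. I'll zoom in.

```bash
python3 - <<'E'
from h import *
a=cv2.imread("pics/scene1.png")[190:310,250:410];b=cv2.imread("pics/side1.png")[200:320,230:390]
cv2.imwrite("pics/c1.png",np.vstack([cv2.resize(x,None,fx=2.5*1.9,fy=2.5,interpolation=3) if 0 else cv2.resize(x,(400*1,300),interpolation=3) for x in(a,b)]))
big=np.hstack([cv2.resize(x,(400,300),interpolation=3) for x in(a,b)]);cv2.imwrite("pics/c1.png",big)
for c,px in(("scene",(291,281)),("side",(356,270)),):print(c,ray(c,px,.02))
E
```

```text
scene [[ 0.47367952 -0.04129577  0.02      ]]
side [[ 0.47552824 -0.01875975  0.02      ]]
```

View pics/c1.png

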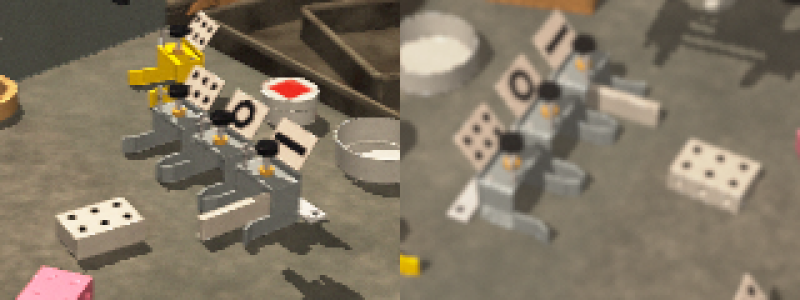

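The block has white-faced 2x3 holes. The grey left stall carries the 6-dot tag, with the ring in the middle and the bar (holding the thin bar) on the right. Next I'll triangulate the knobs.

```bash
python3 - <<'E'
from h import *
sc=[(321.6,226),(338,236.8),(356.4,249.2)];sd=[(274.8,256),(289,236),(303.6,217.6)]
A=ray("scene",sc,.083);B=ray("side",sd,.083);print(np.round(A,4),np.round(B,4),sep="\n")
M=(A+B)/2;v=M[2]-M[0];print(np.linalg.norm(v),"slot x yaw",np.arctan2(v[1],v[0])+np.pi/2)
print(ray("scene",(291,281),.0125),ray("side",(356,270.5),.0125))
cv2.imwrite("pics/w1.png",manip.camera("wrist"))
k=manip.get_calibration("wrist");print(np.round(k["extrinsics"],3).tolist())
for q in("hole_block_mid","slot_holes","gauge_holes_knob"):
    for d in manip.silhouettes("wrist",q):print(q,round(d["conf"],2),np.round(d["bbox"]))
E
```

```text
[[ 0.6478  0.0573  0.083 ]
 [ 0.6422 -0.0206  0.083 ]
 [ 0.6354 -0.1011  0.083 ]]
[[ 0.65    0.0665  0.083 ]
 [ 0.6464 -0.0105  0.083 ]
 [ 0.639  -0.0897  0.083 ]]
0.15773536425182277 slot x yaw -0.07465985289535948
[[ 0.48014895 -0.031691    0.0125    ]] [[ 0.47665098 -0.02454663  0.0125    ]]
[[1.0, 0.0, -0.001, 0.576], [0.0, 0.949, 0.314, 0.081], [0.001, -0.314, 0.949, 0.384], [0.0, 0.0, 0.0, 1.0]]
hole_block_mid 0.8 [228. 228.  81.  60.]
slot_holes 0.84 [520.  10. 124.  19.]
slot_holes 0.68 [416. 136. 145.  88.]
slot_holes 0.55 [63. 22. 97. 40.]
gauge_holes_knob 0.58 [425. 134.  29.  43.]
```

View pics/w1.png

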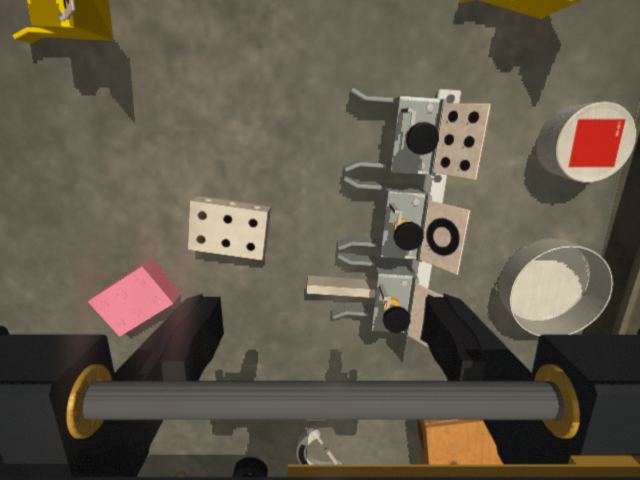

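The wrist view shows the block at about (227,231), the hole slot's knob at (422,138), the ring knob at (408,235) and the bar knob at (396,318).

```bash
cat >> h.py <<'E'
def holes(img,mask,cal):
    g=cv2.cvtColor(img,6);m=cv2.erode(cv2.morphologyEx(mask.astype(np.uint8),3,np.ones((15,15))),np.ones((3,3)))
    n,l,st,ce=cv2.connectedComponentsWithStats(((g<80)&(m>0)).astype(np.uint8))
    i=[j for j in range(1,n) if st[j,4]>15];p=ce[i];P=ray("wrist",p,.025,cal);c=P.mean(0)
    return p,c,cv2.fitLine(P[:,:2].astype(np.float32),2,0,.01,.01)[:2].ravel()
E
python3 - <<'E'
from h import *
cal=manip.get_calibration("wrist");img=manip.camera("wrist");print(np.round(cal["intrinsics"],1).tolist())
m=manip.silhouettes("wrist","hole_block_mid")[0]["mask"]
p,c,v=holes(img,m,cal);print(np.round(p),c,np.arctan(v[1]/v[0]))
ys,xs=np.where(m);r=cv2.minAreaRect(np.c_[xs,ys].astype(np.float32));print("mask",ray("wrist",r[0],.02,cal),r)
k=ray("wrist",[(422,138),(408,235),(396,318)],.085,cal);print(np.round(k,4),np.arctan2(*(k[2]-k[0])[[1,0]])+np.pi/2,np.linalg.norm(k[2]-k[0]))
# knob by dark blob
g=cv2.cvtColor(img,6)
for x,y in[(422,138),(408,235),(396,318)]:
    w=(g[y-22:y+23,x-22:x+23]<35).astype(np.uint8);n,l,s,ce=cv2.connectedComponentsWithStats(w);j=l[22,22];print(s[j],ray("wrist",(x-22+s[j][0]+s[j][2]/2-.5,y-22+s[j][1]+s[j][3]/2-.5),.083,cal))
E
```

```text
[[376.2, 0.0, 322.6], [0.0, 376.2, 242.0], [0.0, 0.0, 1.0]]h.py:13: RuntimeWarning: Mean of empty slice.
  i=[j for j in range(1,n) if st[j,4]>15];p=ce[i];P=ray("wrist",p,.025,cal);c=P.mean(0)
  ret = um.true_divide(
Traceback (most recent call last):
  File "h.py", line 14, in holes
    return p,c,cv2.fitLine(P[:,:2].astype(np.float32),2,0,.01,.01)[:2].ravel()
               ~~~~~~~~~~~^^^^^^^^^^^^^^^^^^^^^^^^^^^^^^^^^^^^^^^^
cv2.error: OpenCV(4.12.0) /io/opencv/modules/imgproc/src/linefit.cpp:50: error: (-215:Assertion failed) count > 0 in function 'fitLine2D_wods'
```

```bash
sed -i 's/^    n,l,st,ce=.*/    g=cv2.GaussianBlur(g,(3,3),0);n,l,st,ce=cv2.connectedComponentsWithStats(((g<90)\&(m>0)).astype(np.uint8))/' h.py
python3 - <<'E'
from h import *
cal=manip.get_calibration("wrist");img=manip.camera("wrist");g=cv2.cvtColor(img,6)
for d in manip.silhouettes("wrist","hole_block_mid"):
  m=d["mask"];print(d["conf"],d["bbox"],m.sum(),g[m].mean())
  if abs(d["bbox"][0]-228)<15:
    try:
        p,c,v=holes(img,m,cal);print(np.round(p).tolist(),c,np.arctan(v[1]/v[0]))
    except Exception as e:print("fail",g[m].min())
    ys,xs=np.where(m);r=cv2.minAreaRect(np.c_[xs,ys].astype(np.float32));print("mask",ray("wrist",r[0],.02,cal),r)
for x,y in[(422,138),(408,235),(396,318)]:
    w=(g[y-22:y+23,x-22:x+23]<40).astype(np.uint8);n,l,s,ce=cv2.connectedComponentsWithStats(w);j=l[22,22];print(s[j],ray("wrist",(x-22+s[j][0]+s[j][2]/2-.5,y-22+s[j][1]+s[j][3]/2-.5),.083,cal))
k=ray("wrist",[(422,138),(408,235),(396,318)],.085,cal);print(np.round(k,4),np.arctan2(*(k[2]-k[0])[[1,0]])+np.pi/2,np.linalg.norm(k[2]-k[0]))
p=np.array([(202,215),(228,219),(253,223),(201,239),(226,243),(250,247)]);P=ray("wrist",p,.025,cal);print(np.round(P,4),P.mean(0))
E
```

```text
0.72 [133.7, 296.6, 86.8, 78.2] 3760 155.73164893617022
0.64 [228.1, 228.4, 82.4, 60.4] 4209 180.35637918745545
[[202.0, 215.0], [227.0, 219.0], [253.0, 223.0], [201.0, 239.0], [225.0, 243.0], [250.0, 246.0]] [ 0.48085558 -0.02588273  0.025     ] -0.15131202
mask [[ 0.48097611 -0.02450999  0.02      ]] ((227.69000244140625, 228.1699676513672), (80.04449462890625, 55.29575729370117), 8.130102157592773)
[  7   8  31  30 740] [[0.65343689 0.06595015 0.083     ]]
[  8   9  29  28 616] [[ 0.64821473 -0.01264603  0.083     ]]
[  9  11  27  26 536] [[ 0.64303128 -0.0923469   0.083     ]]
[[ 0.6529  0.0664  0.085 ]
 [ 0.6477 -0.0116  0.085 ]
 [ 0.6425 -0.0897  0.085 ]] -0.06652368085784288 0.1564394499759005
[[ 0.4581 -0.0096  0.025 ]
 [ 0.4833 -0.0136  0.025 ]
 [ 0.5077 -0.0177  0.025 ]
 [ 0.4546 -0.0344  0.025 ]
 [ 0.4793 -0.0386  0.025 ]
 [ 0.5032 -0.0429  0.025 ]] [ 0.48106842 -0.02613046  0.025     ]
```

Call:
send_rows:
  steps:
    - [0.088,-0.112,-0.023,-0.04,-1.725]
    - [0.088,-0.112,-0.023,-0.06,-1.725]
    - [0.088,-0.112,-0.023,-0.08,-1.725]
    - [0.088,-0.112,-0.023,-0.1,-1.725]
    - [0.088,-0.112,-0.023,-0.1,-1.725]
    - [0.088,-0.112,-0.023,-0.1,-1.725]
    - [0.088,-0.112,-0.023,-0.1,-1.725]
    - [0.088,-0.112,-0.023,-0.1,-1.725]
    - [0.088,-0.112,-0.023,-0.1,-1.725]
    - [0.088,-0.112,-0.023,-0.1,-1.725]

```text
time: 2.03
eef_pos: [0.4631, -0.023, 0.1558]
tcp_rot: [0.974, 1.342, -0.974]
contact_force: [0.4, 0.4, -0.5]
width: 0.0886
```

Call:
send_rows:
  steps:
    - [0.088,0,0,0,-0.475]
    - [0.088,0,0,0,-0.475]
    - [0.088,0,0,0,-0.475]
    - [0.088,0,0,0,-0.475]
    - [0.088,0,0,0,-0.475]
    - [0.088,0,0,0,-0.475]
    - [0.088,0,0,0,-0.475]

```text
time: 2.62
eef_pos: [0.4631, -0.023, 0.1558]
tcp_rot: [1.32, 1.134, -1.32]
contact_force: [-0.1, -0.3, 0.7]
width: 0.0885
```

```bash
python3 - <<'E'
from h import *
from scipy.spatial.transform import Rotation as R
s=manip.read_state();M=R.from_rotvec(s["tcp_rot"]).as_matrix();print(np.round(M,3).tolist())
print("jaw ang",np.arctan2(M[1,2],M[0,2])+np.pi/2)
cal=manip.get_calibration("wrist");img=manip.camera("wrist");g=cv2.cvtColor(img,6)
cv2.imwrite("pics/w2.png",img)
for d in manip.silhouettes("wrist","hole_block_mid"):
    m=d["mask"];print(d["conf"],d["bbox"])
    try:p,c,v=holes(img,m,cal);print(np.round(p).tolist(),c,np.arctan(v[1]/v[0]))
    except Exception as e:print("fail")
np.set_printoptions(suppress=True)
print("pred knobs",proj("wrist",[[.6534,.066,.085],[.6482,-.0126,.085]],cal))
E
```

```text
[[0.0, 0.989, -0.151], [-0.0, -0.151, -0.989], [-1.0, 0.0, 0.0]]
jaw ang -0.1511946381026843
0.63 [322.8, 211.2, 74.7, 108.4]
[[304.0, 180.0], [341.0, 180.0], [305.0, 215.0], [340.0, 215.0], [305.0, 248.0], [339.0, 248.0]] [ 0.48067168 -0.02568265  0.025     ] -0.15218246
pred knobs [[  48.92286168 -107.76406011]
 [ 231.40115839 -127.53529526]]
```

View pics/w2.png

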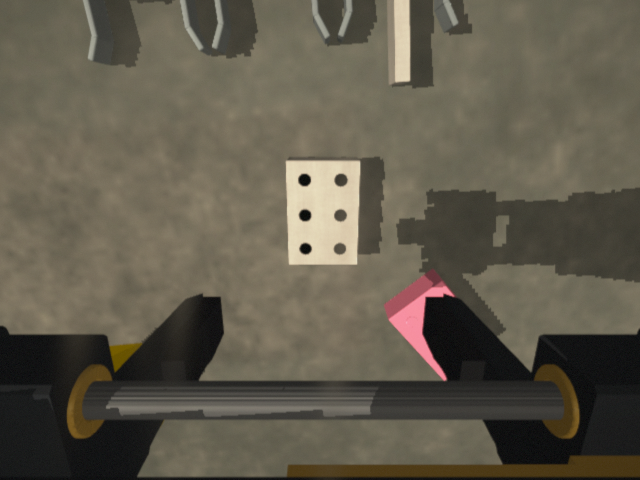

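```bash
python3 - <<'E'
from h import *
np.set_printoptions(suppress=True,precision=4)
cal=manip.get_calibration("wrist")
print("pink",ray("wrist",[(433,270),(387,308),(455,292)],.025,cal),ray("wrist",[(430,270)],0.,cal))
P=ray("wrist",[(90,60),(203,50),(218,48),(325,40)],.021,cal);print(P)
u=np.array([.9978,-.066]);n=np.array([.066,.9978]);k=np.array([.6534,.066])
for p in P:print((p[:2]-k)@u-.018,(p[:2]-k)@n)
im=cv2.imread("pics/w2.png")[0:90,60:260];cv2.imwrite("pics/c2.png",cv2.resize(im,(800,360),interpolation=2))
E
```

```text
pink [[ 0.4265 -0.1008  0.025 ]
 [ 0.4002 -0.0638  0.025 ]
 [ 0.4059 -0.1162  0.025 ]] [[ 0.4154 -0.1046  0.    ]]
[[ 0.6022  0.1051  0.021 ]
 [ 0.5969  0.0326  0.021 ]
 [ 0.5966  0.023   0.021 ]
 [ 0.5908 -0.0444  0.021 ]]
-0.07164723433819838 0.03559505234907217
-0.07218164355095584 -0.03707111397713854
-0.07187472757457498 -0.04669946314945126
-0.0731938007921381 -0.1142477193536919
```

View pics/c2.png

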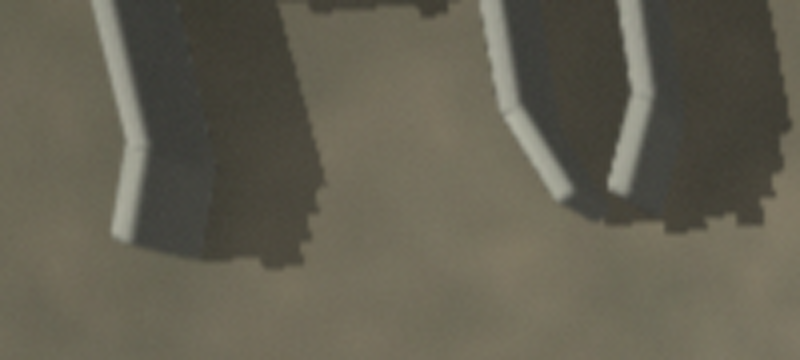

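Call:
send_rows:
  steps:
    - [0.075,0,0,-0.03,0]
    - [0.075,0,0,-0.065,0]
    - [0.075,0,0,-0.1,0]
    - [0.075,0,0,-0.12,0]
    - [0.075,0,0,-0.13,0]
    - [0.075,0,0,-0.134,0]
    - [0.075,0,0,-0.134,0]
    - [0.075,0,0,-0.134,0]

```text
time: 3.38
eef_pos: [0.4641, -0.0233, 0.0228]
tcp_rot: [1.322, 1.131, -1.32]
contact_force: [0.8, 0.7, 0.1]
width: 0.0751
```

Call:
send_rows:
  steps:
    - [0.06,0,0,0,0]
    - [0.05,0,0,0,0]
    - [0.045,0,0,0,0]
    - [0.045,0,0,0,0]
    - [0.045,0,0,0,0]
    - [0.045,0,0,0,0]
    - [0.045,0,0,0,0]

```text
time: 3.97
eef_pos: [0.4636, -0.0231, 0.0224]
tcp_rot: [1.322, 1.131, -1.321]
contact_force: [-1.8, 1.0, 6.8]
width: 0.0506
```

Call:
send_rows:
  steps:
    - [0.045,0.01,0.0,0,0]
    - [0.045,0.022,0.01,0,0.01]
    - [0.045,0.035,0.022,0,0.02]
    - [0.045,0.045,0.035,0,0.035]
    - [0.045,0.053,0.05,0,0.05]
    - [0.045,0.058,0.065,0,0.065]
    - [0.045,0.061,0.08,0,0.08]
    - [0.045,0.061,0.092,0,0.086]
    - [0.045,0.061,0.097,0,0.086]
    - [0.045,0.061,0.097,0,0.086]

```text
time: 4.8
eef_pos: [0.5244, 0.0752, 0.0222]
tcp_rot: [1.26, 1.176, -1.257]
contact_force: [1.7, 5.1, 4.1]
width: 0.0504
```

```bash
python3 - <<'E'
from h import *
from scipy.spatial.transform import Rotation as R
np.set_printoptions(suppress=True,precision=4)
s=manip.read_state();M=R.from_rotvec(s["tcp_rot"]).as_matrix();print(s["eef_pos"],"yaw",np.arctan2(M[1,2],M[0,2])+np.pi/2,s["contact_force"])
cal=manip.get_calibration("wrist");img=manip.camera("wrist")
# overlay predicted slot
u=np.array([.9978,-.066]);n=np.array([.066,.9978]);b=np.array([.6714,.0648])-.0005*n
for a in(-.073,-.06,-.036):
  for w in((.0275,.0315) if a>-.07 else (.0315,.037)):
    for sg in(1,-1):
      q=proj("wrist",[[*(b+a*u+sg*w*n),.021]],cal)[0];cv2.circle(img,tuple(int(round(v)) for v in q),1,(0,0,255),-1)
k=[*(b-.018*u),.085];q=proj("wrist",[k],cal)[0];cv2.circle(img,tuple(int(round(v)) for v in q),2,(0,0,255),-1)
t=s["eef_pos"][:2]
for c in((.0555,.0255),(.0555,-.0255)):
  q=proj("wrist",[[*(t+c[0]*u+c[1]*n),.025]],cal)[0];cv2.circle(img,tuple(int(round(v)) for v in q),1,(255,0,0),-1)
cv2.imwrite("pics/w3.png",cv2.resize(img[0:360,140:500],(600,600),interpolation=3) if 0 else cv2.resize(img[:300],None,fx=1.25,fy=1.25,interpolation=2))
E
```

```text
[0.5244 0.0752 0.0222] yaw -0.06745557875720976 [1.7027 5.1399 4.0543]
```

View pics/w3.png

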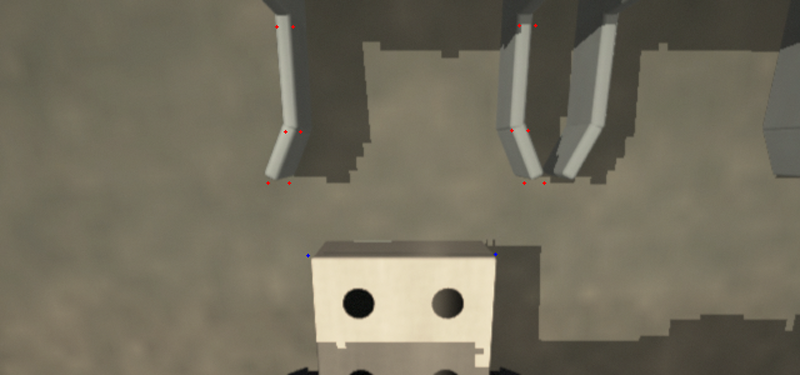

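The block (front edge x 312–495, row 258) and the slot (inner knees 297 and 511) are both centred on the image axis at column 404, and the yaw matches. I'll slide it in.

Call:
send_rows:
  steps:
    - [0.045,0.006,0.0005,0,0]
    - [0.045,0.012,0.0,0,0]
    - [0.045,0.018,-0.0004,0,0]
    - [0.045,0.024,-0.0008,0,0]
    - [0.045,0.03,-0.0012,0,0]
    - [0.045,0.036,-0.0016,0,0]
    - [0.045,0.042,-0.002,0,0]
    - [0.045,0.048,-0.0024,0,0]
    - [0.045,0.053,-0.0028,0,0]
    - [0.045,0.056,-0.003,0,0]

```text
time: 5.68
eef_pos: [0.578, 0.0709, 0.0221]
tcp_rot: [1.258, 1.18, -1.263]
contact_force: [-12.0, 1.0, 18.0]
width: 0.0505
```

Call:
send_rows:
  steps:
    - [0.055,0,0,0,0]
    - [0.065,0,0,0,0]
    - [0.065,0,0,0,0]
    - [0.065,0,0,0,0]
    - [0.065,-0.012,0.0008,0,0]
    - [0.065,-0.025,0.0016,0,0]
    - [0.065,-0.038,0.0025,0,0]
    - [0.065,-0.047,0.003,0,0]
    - [0.065,-0.047,0.003,0,0]

```text
time: 6.43
eef_pos: [0.5308, 0.0743, 0.0211]
tcp_rot: [1.258, 1.178, -1.261]
contact_force: [0.1, -0.0, 0.7]
width: 0.065
```

Call:
send_rows:
  steps:
    - [0.04,0,0,0,0]
    - [0.02,0,0,0,0]
    - [0.0,0,0,0,0]
    - [0.0,0,0,0,0]
    - [0.0,0,0,0,0]
    - [0.0,0,0,0,0]
    - [0.0,0,0,0,0]
    - [0.0,0,0,0,0]

```text
time: 7.1
eef_pos: [0.5331, 0.074, 0.0217]
tcp_rot: [1.259, 1.176, -1.259]
contact_force: [-0.8, 0.7, 0.4]
width: 0.014
```

```bash
python3 - <<'E'
from h import *
np.set_printoptions(suppress=True,precision=4)
s=manip.read_state();print(s["time"],s["eef_pos"],s["width"])
img=manip.camera("wrist")
cv2.imwrite("pics/w4.png",img)
E
```

```text
7.1 [0.5331 0.074  0.0217] 0.013959023846791731
```

View pics/w4.png

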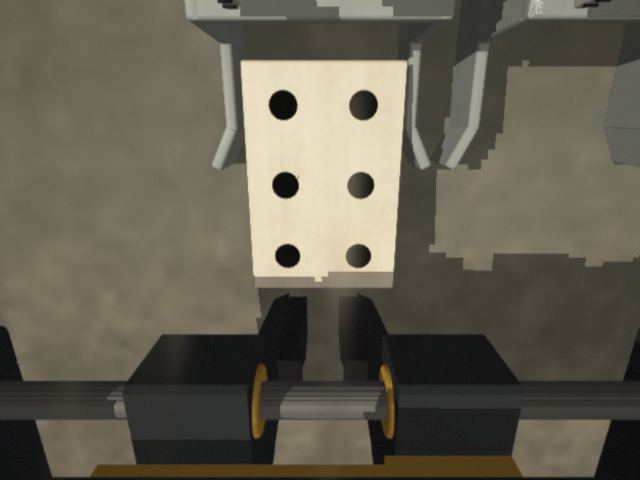

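Call:
send_rows:
  steps:
    - [0,0,0,0,0]
    - [0,0.0,0,0,0]
    - [0,0.008,-0.0005,0,0]
    - [0,0.014,-0.001,0,0]
    - [0,0.02,-0.0013,0,0]
    - [0,0.026,-0.0017,0,0]
    - [0,0.032,-0.0021,0,0]
    - [0,0.038,-0.0025,0,0]
    - [0,0.043,-0.0029,0,0]
    - [0,0.046,-0.0031,0,0]

```text
time: 7.98
eef_pos: [0.579, 0.0709, 0.0214]
tcp_rot: [1.258, 1.178, -1.261]
contact_force: [-6.6, -0.9, 4.4]
width: 0.0005
```

Call:
send_rows:
  steps:
    - [0,0.002,-0.0001,0,0]
    - [0,0.004,-0.0003,0,0]
    - [0,0.005,-0.0004,0,0]
    - [0,0.005,-0.0004,0,0]

```text
time: 8.32
eef_pos: [0.5839, 0.0706, 0.0214]
tcp_rot: [1.259, 1.177, -1.26]
contact_force: [-3.2, 1.4, 0.1]
width: 0.0006
```

Call:
send_rows:
  steps:
    - [0,0.001,0,0,0]
    - [0,0.002,-0.0001,0,0]
    - [0,0.003,-0.0002,0,0]
    - [0,0.003,-0.0002,0,0]

```text
time: 8.65
eef_pos: [0.5843, 0.0706, 0.0213]
tcp_rot: [1.256, 1.181, -1.264]
contact_force: [-13.9, -0.4, 10.5]
width: 0.0002
```

Call:
send_rows:
  steps:
    - [0,0.001,0,0,0]
    - [0,0.001,0,0,0]
    - [0,0.002,-0.0001,0,0]
    - [0,0.002,-0.0001,0,0]

```text
time: 8.98
eef_pos: [0.5843, 0.0706, 0.021]
tcp_rot: [1.254, 1.185, -1.267]
contact_force: [-20.3, 0.1, 15.2]
width: 0.0005
```

Call:
send_rows:
  steps:
    - [0,-0.004,0.0003,0,0]
    - [0,-0.015,0.001,0,0]
    - [0,-0.03,0.002,0,0]
    - [0,-0.03,0.002,0.02,0]
    - [0,-0.03,0.002,0.05,0]
    - [0,-0.03,0.002,0.08,0]
    - [0,-0.03,0.002,0.1,0]
    - [0,-0.03,0.002,0.1,0]

```text
time: 9.65
eef_pos: [0.5635, 0.0719, 0.1274]
tcp_rot: [1.264, 1.167, -1.251]
contact_force: [0.3, 0.7, -0.1]
width: 0.0007
```

```bash
python3 - <<'E'
from h import *
np.set_printoptions(suppress=True,precision=4)
s=manip.read_state();print(s["time"],s["eef_pos"],s["width"])
cal=manip.get_calibration("wrist");img=manip.camera("wrist")
d=[d for d in manip.silhouettes("wrist","hole_block_mid")][:1]
u=np.array([.9978,-.067]);n=np.array([.067,.9978]);b=np.array([.6714,.0648])
print([x["bbox"] for x in d])
m=d[0]["mask"];ys,xs=np.where(m);P=ray("wrist",np.c_[xs,ys],.025,cal)[:,:2]-b
print("s range",np.percentile(P@u,[.5,99.5]),"n",np.percentile(P@n,[1,99]))
for sg in(1,-1):
  for w in(.0315,.037):
    q=proj("wrist",[[*(b-.073*u+sg*w*n),.021]],cal)[0];cv2.circle(img,tuple(int(round(v)) for v in q),1,(0,0,255),-1)
  q=proj("wrist",[[*(b-.076*u+sg*.0255*n),.025]],cal)[0];cv2.circle(img,tuple(int(round(v)) for v in q),1,(255,0,0),-1)
q=proj("wrist",[[*(b-.018*u),.085]],cal)[0];cv2.circle(img,tuple(int(round(v)) for v in q),2,(0,0,255),-1)
cv2.imwrite("pics/w5.png",cv2.resize(img[:300],None,fx=1.25,fy=1.25,interpolation=2))
E
```

```text
9.65 [0.5635 0.0719 0.1274] 0.0006959684964248454
[[322.4, 168.8, 85.1, 69.7]]
s range [-0.075 -0.035] n [-0.0256  0.0244]
```

View pics/w5.png

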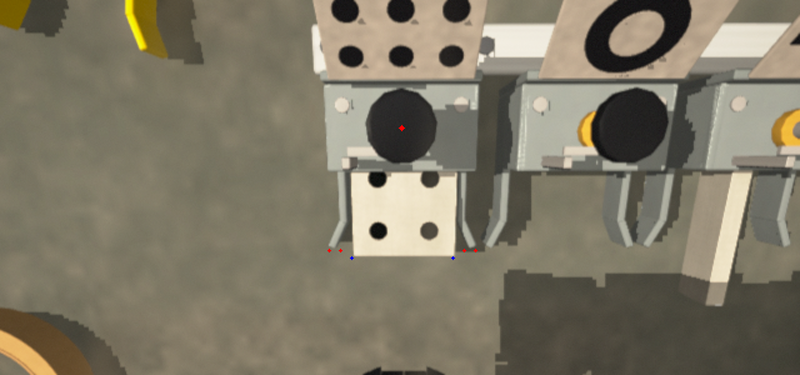

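Call:
send_rows:
  steps:
    - [0,0.03,-0.002,0,0]
    - [0,0.06,-0.004,0,0]
    - [0,0.08,-0.0053,0,0]
    - [0,0.0905,-0.006,0,0]
    - [0,0.0905,-0.006,0,0]
    - [0,0.0905,-0.006,0,0]
    - [0,0.0905,-0.006,-0.01,0]
    - [0,0.0905,-0.006,-0.02,0]
    - [0,0.0905,-0.006,-0.022,0]
    - [0,0.0905,-0.006,-0.022,0]

```text
time: 10.58
eef_pos: [0.6479, 0.0664, 0.0981]
tcp_rot: [1.258, 1.179, -1.262]
contact_force: [-1.0, -0.6, 2.0]
width: 0.0006
```

Call:
send_rows:
  steps:
    - [0,0,0,-0.003,0]
    - [0,0,0,-0.006,0]
    - [0,0,0,-0.009,0]
    - [0,0,0,-0.012,0]
    - [0,0,0,-0.014,0]
    - [0,0,0,-0.014,0]

```text
time: 11.08
eef_pos: [0.6497, 0.0663, 0.0888]
tcp_rot: [1.259, 1.176, -1.259]
contact_force: [-12.6, 0.2, 22.3]
width: 0.0003
```

Call:
send_rows:
  steps:
    - [0,0,0,0,0]
    - [0,0,0,0,0]
    - [0,0,0,0,0]

```text
time: 11.33
eef_pos: [0.6496, 0.0663, 0.0887]
tcp_rot: [1.259, 1.176, -1.259]
contact_force: [-11.1, 0.8, 22.2]
width: -0.0002
```

```bash
python3 - <<'E'
from h import *
s=manip.read_state();print(s["time"],s["eef_pos"],s["contact_force"])
cv2.imwrite("pics/side2.png",cv2.resize(manip.camera("side")[190:330,220:380],(640,560),interpolation=3))
E
```

```text
11.3333 [0.64962855 0.06629658 0.08874272] [-11.06905549   0.76295417  22.18524209]
```

View pics/side2.png

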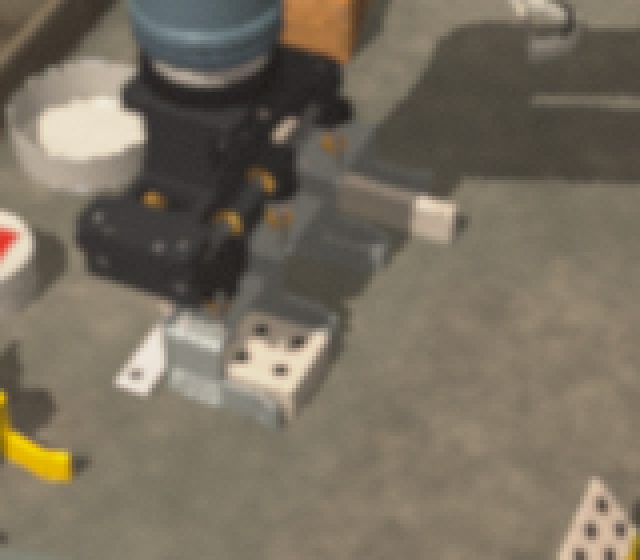

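The side view shows the gripper on the hole slot's knob with the block home. Force and position are steady. I'll hold with a slight extra press to confirm the solid stop, then release.

Call:
send_rows:
  steps:
    - [0,0.001,0,-0.0006,0]
    - [0,0.001,0,-0.0006,0]
    - [0,0.001,0,-0.0006,0]
    - [0,0.001,0,-0.0006,0]
    - [0,0.001,0,-0.0006,0]
    - [0,0.001,0,-0.0006,0]
    - [0,0.001,0,-0.0006,0]
    - [0,0.001,0,-0.0006,0]
    - [0,0.001,0,-0.0006,0]
    - [0,0.001,0,-0.0006,0]

```text
time: 12.22
eef_pos: [0.6498, 0.0663, 0.0887]
tcp_rot: [1.257, 1.178, -1.26]
contact_force: [-16.8, -1.2, 27.6]
width: 0.0003
```

Call:
send_rows:
  steps:
    - [0,0,0,0.004,0]
    - [0,0,0,0.01,0]
    - [0,0,0,0.018,0]
    - [0,0,0,0.03,0]
    - [0,0,0,0.06,0]
    - [0,0,0,0.08,0]
    - [0,-0.03,0,0.08,0]
    - [0,-0.07,0,0.08,0]
    - [0,-0.1,0,0.08,0]
    - [0,-0.1,0,0.08,0]

```text
time: 13.05
eef_pos: [0.5447, 0.067, 0.1639]
tcp_rot: [1.256, 1.181, -1.263]
contact_force: [-1.1, -0.3, -1.1]
width: -0.0
```

```bash
python3 - <<'E'
from h import *
np.set_printoptions(suppress=True,precision=4)
s=manip.read_state();print(s["time"],s["eef_pos"],s["contact_force"])
cal=manip.get_calibration("wrist");img=manip.camera("wrist")
m=manip.silhouettes("wrist","hole_block_mid")[0]["mask"];ys,xs=np.where(m)
u=np.array([.9978,-.067]);n=np.array([.067,.9978]);b=np.array([.6714,.0648])
P=ray("wrist",np.c_[xs,ys],.025,cal)[:,:2]-b
print("s",np.percentile(P@u,[.5,99.5]),"n",np.percentile(P@n,[1,99]))
for i,y in enumerate((.066,-.0126,-.0923)):
  q=proj("wrist",[[(.6539,.6485,.6433)[i],y,.085]],cal)[0];cv2.circle(img,tuple(int(round(v)) for v in q),2,(0,0,255),-1)
cv2.imwrite("pics/w6.png",img)
E
```

```text
13.05 [0.5447 0.067  0.1639] [-1.0598 -0.3131 -1.0707]
s [-0.3287 -0.2281] n [-0.2257 -0.1434]
```

View pics/w6.png

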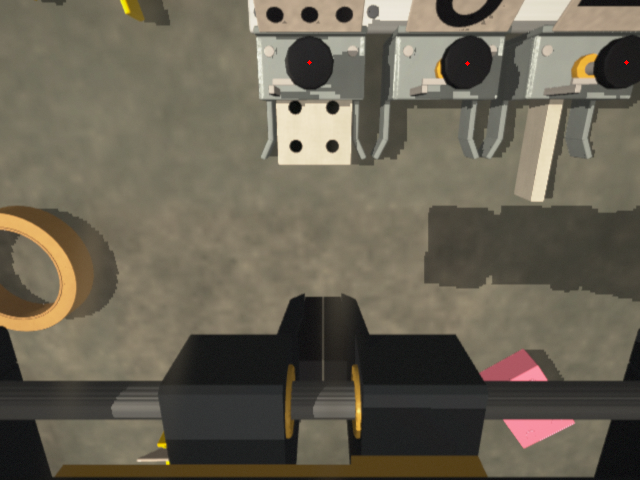

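```bash
python3 - <<'E'
from h import *
np.set_printoptions(suppress=True,precision=4)
cal=manip.get_calibration("wrist");img=manip.camera("wrist");g=cv2.cvtColor(img,6).astype(int)
u=np.array([.9978,-.067]);n=np.array([.067,.9978]);b=np.array([.6714,.0648])
f=lambda px,z:(lambda p:(np.round((p-b)@u,4),np.round((p-b)@n,4)))(ray("wrist",px,z,cal)[0,:2])
print("rear",g[155:172,300].tolist(),g[155:172,335].tolist())
c=img[90:175,250:380].copy();cv2.imwrite("pics/c6.png",cv2.resize(c,None,fx=6,fy=6,interpolation=0))
for r in(157,158,159,160):print(r,"tip",f((265,r),.021),f((361,r),.021))
for r in(163,164,165):print(r,"rear",f((315,r),.025))
print(manip.read_state()["time"])
E
```

```text
rear [16, 18, 23, 39, 85, 164, 214, 225, 225, 224, 226, 226, 225, 225, 224, 223, 225] [45, 46, 47, 45, 59, 107, 178, 218, 221, 221, 220, 221, 219, 219, 220, 222, 223]
157 tip (np.float64(-0.0639), np.float64(0.034)) (np.float64(-0.064), np.float64(-0.0345))
158 tip (np.float64(-0.0646), np.float64(0.034)) (np.float64(-0.0647), np.float64(-0.0345))
159 tip (np.float64(-0.0653), np.float64(0.034)) (np.float64(-0.0654), np.float64(-0.0345))
160 tip (np.float64(-0.066), np.float64(0.0341)) (np.float64(-0.0661), np.float64(-0.0345))
163 rear (np.float64(-0.0677), np.float64(-0.0017))
164 rear (np.float64(-0.0684), np.float64(-0.0017))
165 rear (np.float64(-0.0691), np.float64(-0.0017))
13.2
```

View pics/c6.png

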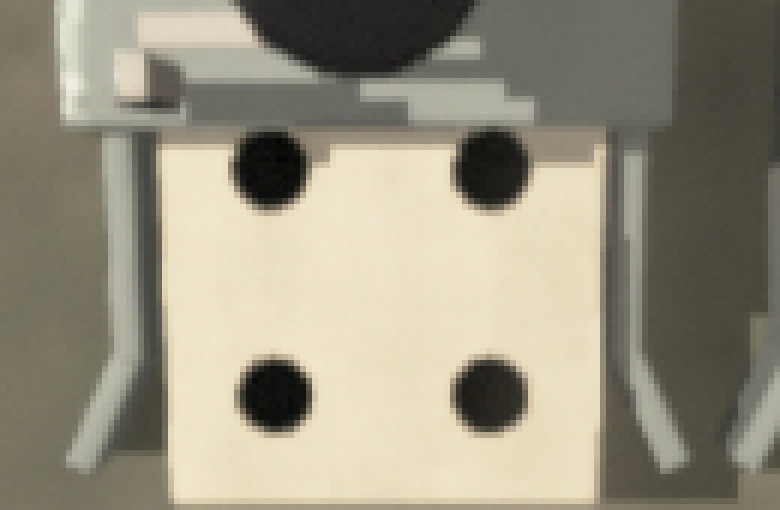

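The close crop shows the block's rear edge at row 173.5 and the wall tips at row 168. That puts the block about 3.3 mm past the mouth (3 mm expected), so it is home. The knob is up. Handing in.

```bash
python3 -c "
from rig import manip
print(manip.finish_job(), manip.read_state()['time'])"
```

```text
the job is handed in; nothing more can be done
the job is handed in; nothing more can be done
```

The block is in its own slot against the back stop, the gauge has been pressed and released, and I handed the job in at about 13 s.

- **Insertion:** I gripped the drilled block across its width, with the jaws kept at table height, and slid it into the grey stall with the six-dot tag. I then pushed it home with closed fingers. It stopped hard: the push force rose from 14 to 20 N with no further movement.
- **Gauge:** I pressed that slot's knob about 13 mm, close to the expected 14 mm. The foot met a solid stop: 22 to 28 N with no further movement. I held it about 1.1 s and let it spring back.
- **Position check:** The block stands about 3.3 mm out past the flared mouth, where 3 mm is expected. That is within the roughly 0.5 mm my measurement can resolve.
- **Rest of the scene:** In the last wrist picture the knob is up, and the thin bar, tape and pink look-alike appear undisturbed. The arm is clear of everything.

**Disagreements:**
- The push stopped about 2 mm earlier than I had predicted from the pad width.
- There was 11 to 17 N of sideways force on the knob while I pressed, because the tool sat about 4 mm off the knob's centre.
- In the last wrist check the network's mask landed on something else, probably the pink look-alike. I read the block's position from the pixels instead.

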